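# Set the dough divider's length stop and clamp it

## Robot

A 7-joint arm with a two-finger parallel gripper is mounted at the origin on the work surface. World frame = base frame: x ahead of the robot, y to its left, z up, the work surface at z = 0. Lengths are in m, angles in rad, forces in N, time in s.
With the tool pointing down it reaches from about 0.4 to 0.85 m from the base axis. Payload 4.5 kg.
Tool frame: the origin (TCP) lies midway between the tips of the shut fingers; the grasp point (between the pads) lies 19 mm behind it; z points along the fingers, y is the line along which they close (so a half turn about z gives the same grasp; the last joint's range is limited). The gripper opens to 88 mm and grips with 3 to 60 N. Pads are 18 mm wide; open, the fingers measure 123 mm over their backs; the gripper's body (75 mm by 187 mm) begins 45 mm behind the grasp point.
Start: joints at [-1.145, 0.689, -0.195, 1.565, 0.157, 0.902, -0.215], TCP at [0.239, 0.578, 0.239] pointing down, gripper open.
Joint ranges: [-3.01, 3.01], [-0.46, 2.08], [-1.47, 1.51], [0.13, 2.56], [-1, 4.14], [0.04, 2.09], [-2.66, 2.66]. Speed limits (rad/s): [2.57, 2.57, 3.14, 3.14, 3.14, 3.14, 3.14].

## Interface

Orientations are given as a unit quaternion [x, y, z, w].
In Python, from plant import r, eyes, finish_job gives the robot as it stands. The module is installed in compiled form; this text tells all that it offers.
- The arm moves only by the tool move_arm, never from a script. Its argument "motion" is a list of rows, each a list of 7 numbers: the shift along the tool's x, y, z in mm, then the turn, a rotation vector about the tool's x, y, z in degrees, then the closure, from 0 (fully open) to 1 (shut). A call has 1 to 5 rows; each row is the pose to reach, as a shift and turn from the pose commanded when the call began, along the tool's axes at that moment; what a row does not reach only later rows make up. A row lasts 1/8 s, in which the tool goes at most 62.5 mm and 10.7 degrees, less where a joint would pass 70% of its speed; a pose out of reach is approached as far as the arm can. A call with a gripper value outside its range is refused whole. The fingers move at their own pace and stop on an object; "newtons" is the grip in N (left out, the last holds). Time passes only in rows, so rows that repeat a pose let the fingers close. It gives the time, the measured TCP pose, the force, the opening and the grip force at its end, in the units of the state.
- r.get_state(): the state, without advancing time (a new reading comes with each control period).
- eyes.snapshot(name): name is "scene" or "top"; returns a dict with "frame" (400x640x3 uint8, red, green, blue), "z_map" (400x640 float32, m along the optical axis (not along the pixel's ray), 0 where there is no reading), "intrinsics" (3x3 intrinsics, pixels), "dist" ([k1, k2, p1, p2, k3] as OpenCV has them; the pictures are not rectified), "world_to_cam" (4x4, takes a point from world to camera coordinates). Camera axes: x right, y down, z forward; pixel columns grow to the right and rows downward; lengths in m; the calibration is good to about 2 mm. A picture is of the moment at which its call begins.
- finish_job(): hands the job in; it is judged then, once.
The state is a dict: "clock": time; "q": joint angles; "qd": joint speeds; "joint_torque": joint torques, N m; "tool_pos": TCP position; "eef_rot": TCP orientation; "contact_force": force on the tool from outside, world axes, zero at the start; "moment": the same for the moment, N m; "opening": opening from 0.0 (shut) to 1.0 (fully open); "finger_force": force on a finger pad.
Only numpy, scipy, OpenCV 4.12 (cv2) and the standard library are available. Lean on these libraries where they do the work, as an engineer would, in place of code of your own. Each camera call takes 0.05 s, during which the arm holds its last target. There are 200 camera calls.

## Task

Stop the dough divider by pressing its red stop button fully down and letting it come up again. Then push the sliding leg of its length guide out against its spring until the red pointer stands level with the green marker, and, while holding it there, squeeze the orange cam lever closed flat against the leg (close it only with the pointer on the marker). The spring still pulls with the lever closed, so finish while still holding the leg at the marker with the lever squeezed shut: do not let go.

Things in the scene. Friction and masses are not known exactly. Their poses are not given: they have to be found in the camera images.
- guide: Dough divider's length guide, fixed; place and yaw vary. Aluminium slab x -70 to 95, y -205 to 135 mm, 20 high. Origin on the table under the leg's centre line; the leg slides out along the guide's own +y. A steel head (120 wide, top 93 above the table) stands at y -205 to -120; the leg comes out of its +y face, its tail out of the back. White ticked scale along y at x = 80.
- leg (a joint): How far the sliding leg is out, m, 0 to 0.13, along the guide's +y; starts fully in (0). A T: steel bar along y, 18 mm wide, 24 to 64 mm above the table, ending in a white stop plate across it. Fingers can straddle the bar from above on the head side of the plate and push the plate out. A spring always draws it back with 3 N (in) to 5 N (out), lever open or closed: hold it.
- leg_plate (a point): On the leg's centre line, top edge (70 mm above the table) of the stop plate's inner face, the one towards the head, which the fingers push. The plate is 120 mm wide (60 either side), 10 mm thick, its foot 22 mm above the table. Axes as the guide's.
- pointer (a point): Tip of the thin red pointer at the +x end of the stop plate, at the plate's mid thickness (5 mm beyond point leg_plate along the guide's y), 25 mm above the table. It is to stand level, along the guide's y, with the middle of the green marker.
- marker: Green marker clip fixed on the white scale, 22 mm (x) by 8 mm (y), 10 mm high, origin at the centre of its underside, 20 mm above the table; axes parallel to the guide's. It marks the length to set (its place varies: 45 to 115 mm of joint leg).
- cam_lever (a joint): Angle of the orange cam lever, rad: 0 = closed, flat on the bar's +x flank; grows as its tip swings out to the guide's +x; to 0.6, starts 0.32 to 0.42. Rides on the leg; stays where left (0.05 N m). Closed, bar and lever are 26 mm wide together (x -9 to 17 from the leg's centre line, middle x = 4): fingers pinching both from above, just behind the plate, close it.
- lever_pivot (a point): Top of the lever's upright pivot, 61 mm above the table, 13 mm to +x of the leg's centre line and 62 mm on the head side of the plate. From here the lever (8 mm thick, 27 to 61 mm above the table) runs 50 mm towards the plate, ending 12 mm short of it when closed. Open, its outer corner is up to 38 mm to +x of the leg's centre line.
- lever_tip (a point): Top of the free tip of the cam lever, mid thickness, 61 mm above the table.
- stop_button (a joint): Travel of the stop button, m: 0 = up, 0.006 = fully down; springs back up; fully down takes 5 N.
- stop_button_top (a point): Centre of the top of the red stop button (36 mm across, pressed straight down), on a yellow box 90 mm square and 60 mm high, fixed to the table.
- pan: Bystander: open steel pan 110 x 160 x 65 mm, origin at its underside. Leave alone.
- jar: Bystander: jar with red cap, 64 mm across, 100 mm high, origin at its underside. Leave alone.
- tub: Bystander: white plastic cup 84 mm across, 80 mm high, origin at its underside. Leave alone.
Mind the look-alikes: they are no part of the job. What is meant by the part that bears stop_button is not blue or purple, and is the larger of those in its own colour.

How it is judged:
By the outcome, as a careful person would: the job done as asked, in the order asked, and still so for the second after the job is handed in, while the arm keeps its last pose, push and grip.
It also fails if it takes over 46 s, if anything falls off the work surface, if the arm or the gripper's body presses on something with over 40 N, if the wrist force passes 120 N, or if a joint passes its speed limit or range.

## Working session

There is one attempt and no reset: what is moved stays moved. The work goes in short steps, Python scripts to look and compute and a tool call to move; the robot and the scene stay as the last step left them, time stands still between calls to the robot, and variables do not carry over. Pictures are saved under pics/ and viewed, at most 10 in all, crops included, and the job is handed in when it is done.

Besides the shell and the picture viewer there is one more tool, called after "Call:" by a JSON object that holds its "op" and its "data". move_arm: Moves the arm, as the interface text tells. Its arguments: {"type":"object","properties":{"motion":{"type":"array","items":{"type":"array","items":{"type":"number"}}},"newtons":{"type":"number"}},"required":["motion"]}

```bash
mkdir -p pics; cat > h.py <<'E'
import numpy as np, cv2
from plant import r, eyes, finish_job
def snap(n):
    s=eyes.snapshot(n); return s
def save(s,name,crop=None,k=1):
    im=s["frame"][:,:,::-1]
    if crop: a,b,c,d=crop; im=im[b:d,a:c]
    if k!=1: im=cv2.resize(im,None,fx=k,fy=k,interpolation=cv2.INTER_CUBIC)
    cv2.imwrite("pics/"+name,im)
def ray(s,px):
    p=cv2.undistortPoints(np.array(px,float).reshape(-1,1,2),np.array(s["intrinsics"]),np.array(s["dist"])).reshape(-1,2)
    T=np.array(s["world_to_cam"]);R=T[:3,:3];t=T[:3,3]
    d=np.c_[p,np.ones(len(p))]@R
    return -R.T@t,d
def onz(s,px,z):
    o,d=ray(s,px); return o+d*((z-o[2])/d[:,2])[:,None]
def proj(s,P):
    T=np.array(s["world_to_cam"]);P=np.atleast_2d(np.array(P,float))
    return cv2.projectPoints(P,cv2.Rodrigues(T[:3,:3])[0],T[:3,3],np.array(s["intrinsics"]),np.array(s["dist"]))[0].reshape(-1,2)
def blobs(s,lo,hi,amin=15):
    hsv=cv2.cvtColor(s["frame"],cv2.COLOR_RGB2HSV)
    m=cv2.inRange(hsv,np.array(lo),np.array(hi)) if lo[0]<=hi[0] else cv2.inRange(hsv,np.array([lo[0],lo[1],lo[2]]),np.array([180,hi[1],hi[2]]))|cv2.inRange(hsv,np.array([0,lo[1],lo[2]]),np.array(hi))
    n,l,st,c=cv2.connectedComponentsWithStats(m)
    return [(st[i,4],c[i].round(1),st[i,:4]) for i in range(1,n) if st[i,4]>=amin],m,l
E
python3 - <<'E'
from h import *
for n in("scene","top"):
    s=snap(n); save(s,n+"0.png"); print(n,np.round(ray(s,[[320,200]])[0],3))
    for c,lo,hi in(("red",(172,120,70),(6,255,255)),("green",(45,90,50),(85,255,255)),("orange",(7,140,100),(20,255,255)),("yellow",(22,120,100),(35,255,255))):
        for b in blobs(s,lo,hi)[0]: print(c,b[0],b[1],b[2],[round(float(v),3) for v in onz(s,b[1],0.06)[0]], float(s["z_map"][int(b[1][1]),int(b[1][0])]))
print(r.get_state())
E
```

```text
scene [ 1.192 -0.275  0.865]
red 2844 [96.4 80.2] [63 54 71 54] [-0.318, -0.539, 0.06] 1.223767638206482
red 63 [379.5 123.9] [375 120  10   8] [0.338, 0.353, 0.06] 1.2477680444717407
red 40 [419.2 124.6] [415 122   9   6] [0.393, 0.48, 0.06] 1.2774698734283447
red 43 [444.1 147.1] [440 144   9   7] [0.524, 0.491, 0.06] 1.2005760669708252
red 77 [407.2 149.5] [402 146  12   8] [0.488, 0.371, 0.06] 1.1645972728729248
red 320 [144.6 200.5] [134 192  22  19] [0.389, -0.44, 0.06] 0.9863680005073547
orange 36 [408.2 145.2] [400 142  15   9] [0.471, 0.385, 0.06] 1.177187442779541
orange 26 [444.6 144.2] [438 142  12   6] [0.512, 0.501, 0.06] 1.2147237062454224
orange 63 [297.1 195.8] [288 193  19   7] [0.537, -0.033, 0.06] 1.0608261823654175
yellow 108 [442.2 152.4] [431 145  25  13] [0.543, 0.469, 0.06] 1.2044950723648071
yellow 189 [406.  156.8] [391 146  33  20] [0.516, 0.348, 0.06] 1.1639528274536133
top [0.401 0.033 1.203]
red 65 [165.1 214.2] [161 210   9   9] [0.527, 0.493, 0.06] 1.1365164518356323
red 115 [205.5 220.4] [200 215  12  12] [0.508, 0.364, 0.06] 1.1169309616088867
red 2
[... 736 characters left out ...]
0.1, 'q': array([-1.14519213,  0.68987475, -0.19452491,  1.56619821,  0.15730246,
        0.90249914, -0.2150426 ]), 'qd': array([ 0.0018995 , -0.00228387, -0.00040236, -0.00226133,  0.00035847,
       -0.00046763, -0.0009861 ]), 'joint_torque': array([-3.00734740e-03, -5.28501284e+01, -1.27122704e+00, -1.53838867e+01,
       -5.25460986e-02,  1.99093272e-03,  3.42380963e-05]), 'tool_pos': array([0.23849006, 0.57711999, 0.23801733]), 'eef_rot': array([ 1.94585763e-01,  9.80885187e-01, -7.88273754e-04, -9.74346457e-05]), 'contact_force': array([-0.35220796, -0.35221214, -0.04125009]), 'moment': array([ 0.02152795, -0.02610512, -0.00843556]), 'finger_force': 0.0, 'opening': 1.0018784221812091}
```

View pics/scene0.png

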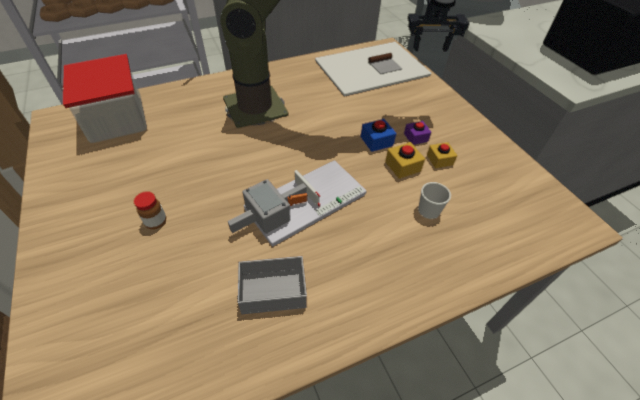

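View pics/top0.png

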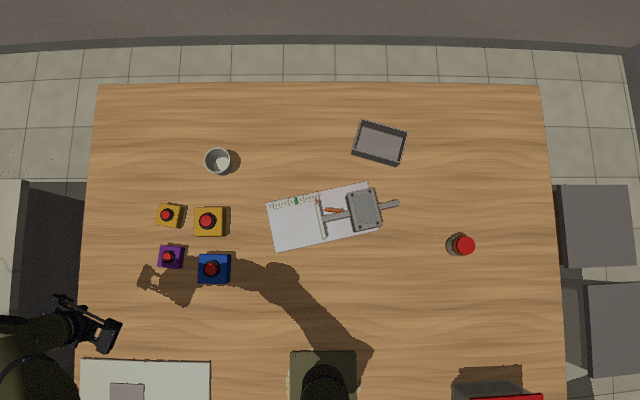

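The larger yellow box with the red button (top view 206,220) is the target. The guide lies at about (265–385, 180–250) in the top view, with its head on the right and the leg sliding left. Next I'll measure it.

```bash
python3 - <<'E'
from h import *
s=snap("top"); save(s,"top1.png",(255,175,405,260),5)
hsv=cv2.cvtColor(s["frame"],cv2.COLOR_RGB2HSV)
# slab: low saturation, height 20mm
m=(hsv[:,:,1]<60)&(hsv[:,:,2]>140); m[:170]=0;m[262:]=0;m[:,:255]=0;m[:,395:]=0
c=max(cv2.findContours(m.astype(np.uint8),0,2)[0],key=cv2.contourArea)
P=onz(s,c.reshape(-1,2),0.02)[:,:2]*1000
print("rect",cv2.minAreaRect(P.astype(np.float32)))
sc=snap("scene"); save(sc,"scene1.png",(220,155,380,245),5)
for n,q in(("top",s),("scene",sc)):
    for nm,lo,hi,z in(("green",(40,60,30),(90,255,255),.03),("red",(172,100,60),(8,255,255),.025),("orange",(5,130,60),(20,255,255),.061)):
        for b in blobs(q,lo,hi,3)[0]:
            if 230<b[1][0]<390 and 160<b[1][1]<260: print(n,nm,b[0],b[1],b[2],onz(q,b[1],z)[0].round(4))
# button: two views
bt=[b for b in blobs(s,(172,120,70),(6,255,255))[0] if abs(b[1][0]-205)<6 and abs(b[1][1]-220)<6][0]
bs=[b for b in blobs(sc,(172,120,70),(6,255,255))[0] if abs(b[1][0]-407)<6 and abs(b[1][1]-149)<6][0]
o1,d1=ray(s,bt[1]);o2,d2=ray(sc,bs[1]);A=np.c_[d1[0],-d2[0]];t=np.linalg.lstsq(A,o2-o1,rcond=None)[0]
print("button",o1+d1[0]*t[0],o2+d2[0]*t[1])
def zpt(q,px):
    o,d=ray(q,px); z=q["z_map"][int(round(px[1])),int(round(px[0]))]; return o+d[0]*z
print(zpt(s,bt[1]),zpt(sc,bs[1]))
E
```

```text
rect ((524.3618774414062, 2.6999664306640625), (163.89846801757812, 338.9976806640625), 12.12871265411377)
top green 17 [295.6 200.2] [294 197   4   7] [0.5745 0.0856 0.03  ]
top red 9 [315.8 200.4] [315 198   3   6] [0.5744 0.0209 0.025 ]
top orange 3 [233.3 162. ] [233 161   2   3] [0.6932 0.2828 0.061 ]
top orange 11 [233.7 167.9] [232 165   5   7] [0.674  0.2808 0.061 ]
top orange 57 [333.3 209.9] [325 208  18   5] [ 0.539  -0.0329  0.061 ]
top orange 14 [234.8 257.9] [232 255   8   6] [0.3928 0.269  0.061 ]
top orange 3 [243. 259.] [242 259   3   1] [0.3895 0.2439 0.061 ]
scene green 17 [338.4 199.8] [336 197   6   6] [0.5738 0.0831 0.03  ]
scene red 6 [317.5 193.8] [316 192   4   4] [0.5245 0.037  0.025 ]
scene red 5 [318.4 204.2] [318 203   2   3] [0.563  0.0232 0.025 ]
scene orange 164 [297.  198.4] [288 193  19  13] [ 0.5468 -0.0377  0.061 ]
button [0.50578417 0.35800354 0.08001956] [0.50447921 0.35554331 0.07918717]
[0.50567136 0.35765292 0.0812327 ] [0.51176838 0.34885507 0.08752763]
```

View pics/top1.png

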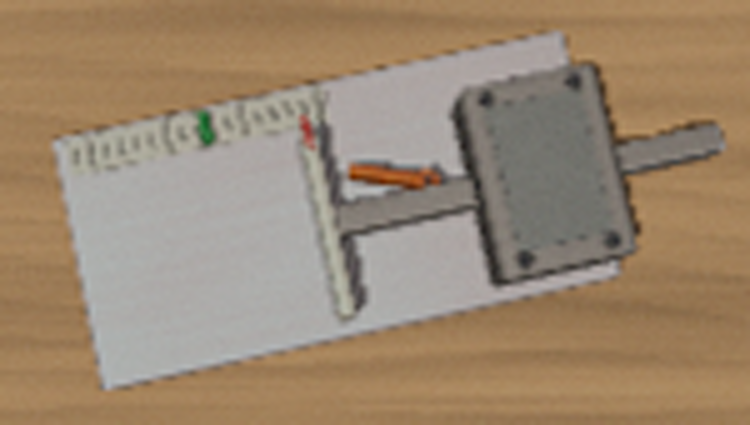

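View pics/scene1.png

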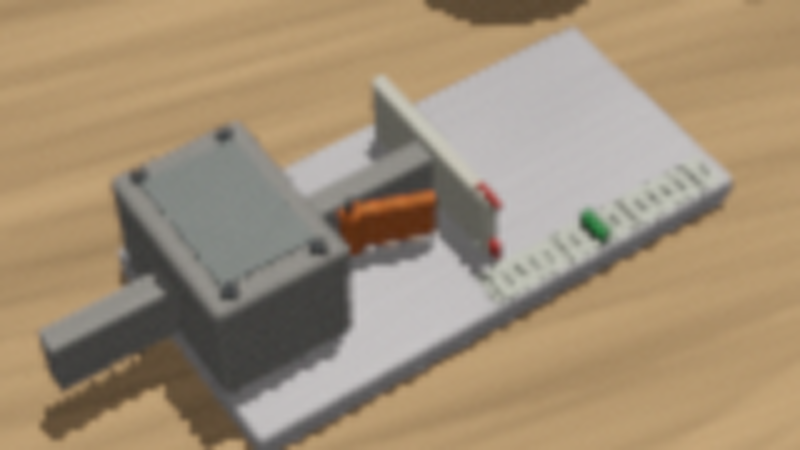

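The top crop shows the slab with the marker at crop (205,127), the pointer and plate at about (310,130), and the orange lever open towards the scale. The scene crop agrees: marker at (595,225), low pointer tip at (495,247). Yaw is about 12.1° and the button is near (0.505, 0.357, 0.080). I'm moving there with the fingers shut.

Call:
{"op": "move_arm", "data": {"motion": [[-55, -17, 0, 0, 0, 10.4, 1], [-110, -34, 0, 0, 0, 20.8, 1], [-165, -51, 0, 0, 0, 31.2, 1], [-220, -68, 0, 0, 0, 41.6, 1], [-275, -85, 30, 0, 0, 52, 1]], "newtons": 20}}

```text
clock: 0.82
tool_pos: [0.4614, 0.3954, 0.2115]
eef_rot: [0.607, 0.794, 0.003, 0.0]
contact_force: [-0.0, -0.5, -0.7]
opening: 0.458
finger_force: 0.0
```

```bash
cat >> h.py <<'E'
from scipy.spatial.transform import Rotation as Ro
def delta(p,yaw=None):
    s=r.get_state(); R=Ro.from_quat(s["eef_rot"])
    print("t",round(s["clock"],2),"pos",s["tool_pos"].round(4),"F",s["contact_force"].round(2),"op",round(s["opening"],3),"ff",s["finger_force"])
    print("shift mm",(R.inv().apply(np.array(p)-s["tool_pos"])*1000).round(1))
    if yaw is not None:
        c,n=np.cos(yaw),np.sin(yaw)
        T=Ro.from_matrix(np.array([[-n,c,0],[c,n,0],[0,0,-1]]))  # tool y along guide +x
        T=T if np.linalg.det(T.as_matrix())>0 else T
        print("turn",(R.inv()*T).as_rotvec(degrees=True).round(2))
E
python3 -c "
from h import *
delta([.5052,.3570,.09],np.radians(12.1))"
```

```text
t 0.82 pos [0.4614 0.3954 0.2115] F [-0.02 -0.5  -0.72] op 0.458 ff 0.0
shift mm [-48.9  31.6 121.5]
turn [ 0.28 -0.16  3.1 ]
```

Call:
{"op": "move_arm", "data": {"motion": [[-25, 16, 40, 0, 0, 3.1, 1], [-48, 31, 80, 0, 0, 3.1, 1], [-48, 31, 108, 0, 0, 3.1, 1], [-48, 31, 110, 0, 0, 3.1, 1]]}}

```text
clock: 1.32
tool_pos: [0.5001, 0.3564, 0.0978]
eef_rot: [0.626, 0.78, -0.002, -0.001]
contact_force: [0.4, -0.1, -0.8]
opening: 0.011
finger_force: 0.0
```

```bash
python3 -c "
from h import *
delta([.5052,.3570,.074],np.radians(12.1))"
```

```text
t 1.32 pos [0.5001 0.3564 0.0978] F [ 0.38 -0.08 -0.78] op 0.011 ff 0.0
shift mm [-0.5  5.2 23.7]
turn [-0.25  0.1   0.33]
```

Call:
{"op": "move_arm", "data": {"motion": [[0, 4, 6, 0, 0, 0.3, 1], [0, 4, 18, 0, 0, 0.3, 1], [0, 4, 22, 0, 0, 0.3, 1], [0, 4, 24, 0, 0, 0.3, 1], [0, 4, 24, 0, 0, 0.3, 1]]}}

```text
clock: 1.95
tool_pos: [0.5059, 0.3593, 0.0767]
eef_rot: [0.628, 0.778, 0.001, 0.0]
contact_force: [0.2, 1.6, 4.7]
opening: 0.003
finger_force: 2.3
```

Call:
{"op": "move_arm", "data": {"motion": [[0, 0, 2, 0, 0, 0, 1], [0, 0, 3, 0, 0, 0, 1], [0, 0, 3, 0, 0, 0, 1]]}}

```text
clock: 2.33
tool_pos: [0.5059, 0.3593, 0.0762]
eef_rot: [0.628, 0.778, 0.002, 0.0]
contact_force: [-4.2, -2.7, 22.3]
opening: 0.005
finger_force: 11.3
```

Call:
{"op": "move_arm", "data": {"motion": [[0, 0, -20, 0, 0, 0, 1], [0, 0, -70, 0, 0, 0, 1], [0, 0, -100, 0, 0, 0, 0.5], [0, 0, -100, 0, 0, 0, 0]]}}

```text
clock: 2.82
tool_pos: [0.5064, 0.3591, 0.1755]
eef_rot: [0.628, 0.778, 0.002, 0.001]
contact_force: [0.7, -0.9, -0.1]
opening: 0.208
finger_force: 0.0
```

```bash
cat >> h.py <<'E'
YAW=np.radians(12.13); O=np.array([.5048,.0343])
def G(P): P=np.atleast_2d(P)[:,:2]-O; c,s=np.cos(YAW),np.sin(YAW); return (P@np.array([[c,-s],[s,c]])*1000).round(1)
def W(x,y): c,s=np.cos(YAW),np.sin(YAW); return O+np.array([c*x-s*y,s*x+c*y])/1000
E
python3 - <<'E'
from h import *
s=snap("top"); sc=snap("scene"); save(sc,"scene2.png",(220,100,460,245),3)
cr=lambda p:[[255+(x+.5)/5-.5,175+(y+.5)/5-.5] for x,y in p]
print("plate top inner/outer edges",G(onz(s,cr([[320,135],[357,312],[338,225],[303,140],[335,318]]),.07)))
print("pointer low (top)",G(onz(s,cr([[304,118],[307,130]]),.025)), "marker",G(onz(s,cr([[205,127]]),.03)))
cs=lambda p:[[220+(x+.5)/5-.5,155+(y+.5)/5-.5] for x,y in p]
print("scene ptr",G(onz(sc,cs([[495,247]]),.025)),"plate top edge",G(onz(sc,cs([[376,80],[490,210]]),.07)),"marker",G(onz(sc,cs([[595,225]]),.03)))
print("head top corners",G(onz(s,cr([[470,85],[590,65],[635,250],[495,282]]),.093)))
b,m,l=blobs(s,(5,130,60),(20,255,255),30)
ys,xs=np.nonzero(m[195:225,320:350]); g=G(onz(s,np.c_[xs+320,ys+195],.061)); print("lever",g.min(0),g.max(0))
x,y=W(4,-48); print(x,y); delta([x,y,.16],YAW)
E
```

```text
plate top inner/outer edges [[ 53.3 -33.5]
 [-57.9 -32. ]
 [ -3.5 -32.2]
 [ 52.5 -22.6]
 [-58.5 -18.1]]
pointer low (top) [[ 72.5 -28. ]
 [ 64.4 -28.2]] marker [[79.6 35.3]]
scene ptr [[ 54.2 -22.2]] plate top edge [[-63.4 -27.5]
 [ 60.  -31.3]] marker [[77.5 34.2]]
head top corners [[  60.7 -128.4]
 [  57.  -203.2]
 [ -58.9 -202.8]
 [ -59.2 -115.6]]
lever [  9.8 -99.3] [ 30.7 -47.7]
0.5187969573989264 -0.011787798640992199
t 2.92 pos [0.5047 0.3579 0.1725] F [-0.48  0.65 -0.05] op 0.3 ff 0.0
shift mm [-364.4  -64.    12.7]
turn [-0.07  0.03  0.03]
```

View pics/scene2.png

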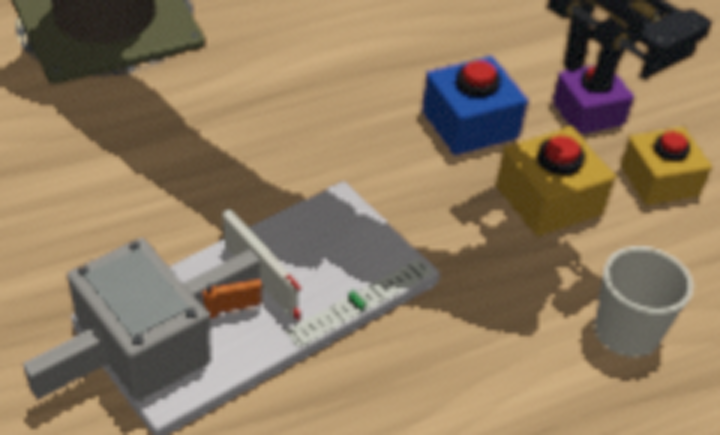

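The picture shows the button up again, the marker at crop (357,299), and the low pointer at (297,313) beside the plate. I'm going above the bar behind the plate.

Call:
{"op": "move_arm", "data": {"motion": [[-60, -10, 0, 0, 0, 0, 0], [-121, -21, 0, 0, 0, 0, 0], [-182, -32, 0, 0, 0, 0, 0], [-243, -43, 0, 0, 0, 0, 0], [-303, -53, 6, 0, 0, 0, 0]]}}

```text
clock: 3.55
tool_pos: [0.5163, 0.049, 0.1657]
eef_rot: [0.628, 0.778, -0.001, -0.001]
contact_force: [1.3, -0.1, -0.1]
opening: 0.868
finger_force: 0.0
```

Call:
{"op": "move_arm", "data": {"motion": [[-50, -9, 8, 0, 0, 0, 0], [-61, -11, 20, 0, 0, 0, 0], [-61, -11, 40, 0, 0, 0, 0], [-61, -11, 55, 0, 0, 0, 0], [-61, -11, 55, 0, 0, 0, 0]]}}

```text
clock: 4.18
tool_pos: [0.5182, -0.0098, 0.1103]
eef_rot: [0.628, 0.779, -0.001, -0.002]
contact_force: [1.2, -0.6, 0.3]
opening: 0.998
finger_force: 0.0
```

```bash
python3 - <<'E'
from h import *
x,y=W(4,-49); delta([x,y,.034],YAW); print(G(r.get_state()["tool_pos"]))
sc=snap("scene"); save(sc,"scene3.png",(230,140,350,240),6)
E
```

```text
t 4.17 pos [ 0.5182 -0.0098  0.1103] F [ 1.21 -0.59  0.35] op 0.998 ff 0.0
shift mm [-3.1  0.4 76.2]
turn [-0.2  -0.07  0.12]
[[  3.8 -46. ]]
```

View pics/scene3.png

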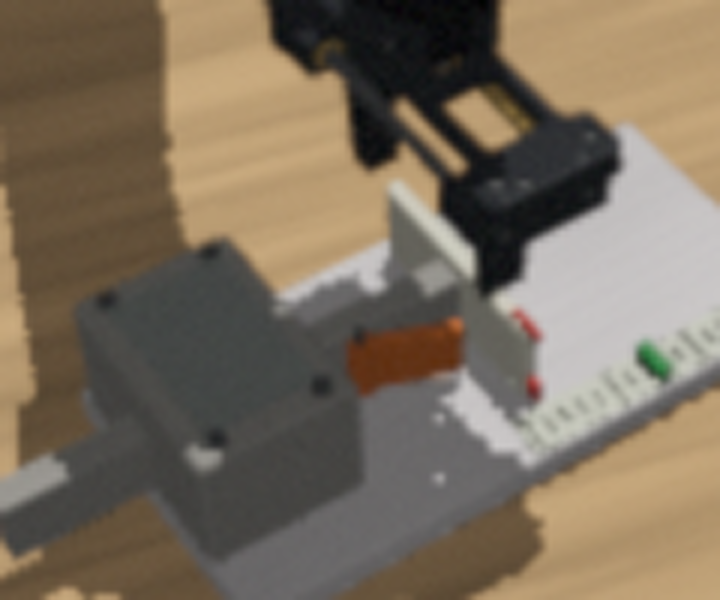

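The open fingers hang above the bar; the right tip at crop (500,285) is above the plate's head side, as calculated. I'm descending.

Call:
{"op": "move_arm", "data": {"motion": [[-4, 0, 20, 0, 0, 0, 0], [-4, 0, 40, 0, 0, 0, 0], [-4, 0, 52, 0, 0, 0, 0], [-4, 0, 66, 0, 0, 0, 0], [-4, 0, 76, 0, 0, 0, 0]]}}

```text
clock: 4.85
tool_pos: [0.5204, -0.0146, 0.0353]
eef_rot: [0.628, 0.778, 0.0, 0.0]
contact_force: [-0.5, 0.4, 0.5]
opening: 0.997
finger_force: 0.0
```

```bash
python3 - <<'E'
from h import *
x,y=W(4,20); delta([x,y,.034],YAW); print(G(r.get_state()["tool_pos"]))
sc=snap("scene")
for nm,lo,hi,z in(("green",(40,60,30),(90,255,255),.03),("red",(172,100,60),(8,255,255),.025),("orange",(5,130,60),(20,255,255),.061)):
    for b in blobs(sc,lo,hi,2)[0]:
        if 230<b[1][0]<390 and 160<b[1][1]<260: print(nm,b[0],b[1],G(onz(sc,b[1],z)))
E
```

```text
t 4.85 pos [ 0.5204 -0.0146  0.0353] F [-0.54  0.37  0.45] op 0.997 ff 0.0
shift mm [71.1 -0.9  1.3]
turn [ 0.01 -0.01  0.04]
[[  4.9 -51.1]]
green 17 [338.4 199.8] [[77.8 33.2]]
red 5 [318.4 204.2] [[ 54.5 -23.1]]
orange 45 [389.7 163.4] [[ 70.3 239.9]]
orange 7 [312.6 177.7] [[-15.7   4.8]]
orange 135 [295.7 199.2] [[ 26.3 -83.9]]
```

Call:
{"op": "move_arm", "data": {"motion": [[6, -0.5, 0, 0, 0, 0, 0], [14, -0.5, 0, 0, 0, 0, 0], [26, -0.5, 0, 0, 0, 0, 0], [40, -0.5, 0, 0, 0, 0, 0], [50, -0.5, 0, 0, 0, 0, 0]]}}

```text
clock: 5.52
tool_pos: [0.5093, 0.0337, 0.0361]
eef_rot: [0.628, 0.778, -0.0, 0.001]
contact_force: [1.1, -5.8, -3.2]
opening: 1.001
finger_force: 2.5
```

```bash
cat > m.py <<'E'
from h import *
import sys
x,y=W(4,20.5); delta([x,y,.034],YAW); print(G(r.get_state()["tool_pos"]))
for n in("top","scene"):
    s=snap(n); f=cv2.resize(s["frame"],None,fx=4,fy=4,interpolation=cv2.INTER_CUBIC); q=dict(frame=f)
    for nm,lo,hi,z in(("green",(40,60,30),(90,255,255),.03),("red",(170,90,60),(8,255,255),.025),("orange",(5,130,60),(20,255,255),.061)):
        for b in blobs(q,lo,hi,20)[0]:
            c=(b[1]+.5)/4-.5
            if 260<c[0]<385 and 170<c[1]<250: print(n,nm,b[0],c.round(2),G(onz(s,c,z)))
    if len(sys.argv)>1: save(s,n+sys.argv[1],(280,160,360,225),8)
E
python3 m.py 4.png
```

```text
t 5.53 pos [0.5093 0.0337 0.0361] F [ 1.13 -5.83 -3.18] op 1.001 ff 2.5344486156245694
shift mm [22.1 -0.3  2.1]
turn [ 0.02  0.08 -0.  ]
[[ 4.3 -1.5]]
top orange 20 [323.68 183.65] [[106.8 -61.9]]
top orange 24 [342.82 184.65] [[  90.8 -120. ]]
top orange 21 [378.22 202.65] [[  11.3 -215.5]]
top orange 35 [362.55 235.55] [[ -77.6 -143.4]]
top orange 136 [354.02 238.75] [[ -81.4 -115.4]]
top orange 22 [359.1  236.75] [[ -78.9 -132.1]]
top orange 31 [368.02 237.15] [[ -86.1 -158.7]]
top orange 26 [351.48 237.45] [[ -75.8 -108.6]]
top orange 30 [348.38 239.25] [[-79.1 -98. ]]
top orange 20 [359.12 239.02] [[ -85.7 -130.5]]
top orange 22 [341.28 240.  ] [[-76.6 -76.2]]
top orange 29 [344.05 240.12] [[-78.8 -84.4]]
top orange 29 [345.98 241.05] [[-82.9 -89.6]]
top orange 27 [358.78 241.4 ] [[ -92.5 -127.8]]
top orange 20 [340.38 243.42] [[-86.2 -71.1]]
top orange 37 [350.6  243.65] [[ -93.7 -101.7]]
top orange 63 [353.42 244.9 ] [[ -99.3 -109.3]]
top orange 30 [356.75 245.55] [[-103.4 -118.8]]
top orange 97 [362.5 246.6] [[-110.4 -135.3]]
top orange 25 [348.75 246.92] [[-102.2  -93.8]]
top orange 33 [344.62 248.2 ] [[-103.2  -80.6]]
scene green 275 [338.48 199.68] [[77.5 33.7]]
scene red 91 [329.88 197.62] [[53.3 20.2]]
scene orange 182 [328.   170.48] [[-14.   61.4]]
scene orange 2440 [308.98 192.55] [[ 27.  -38.2]]
```

View pics/scene4.png

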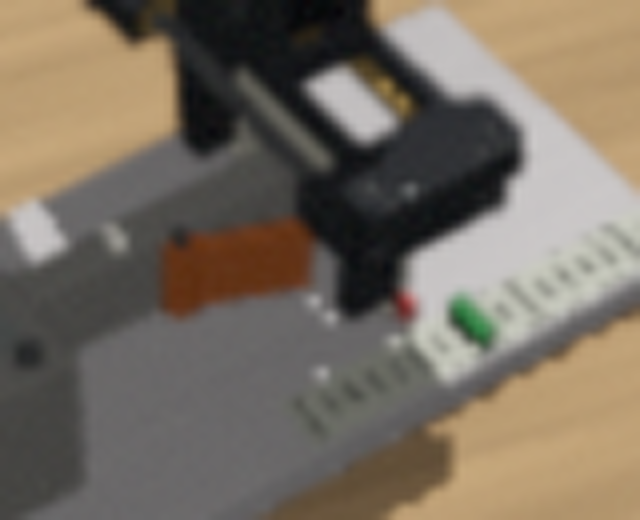

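View pics/top4.png

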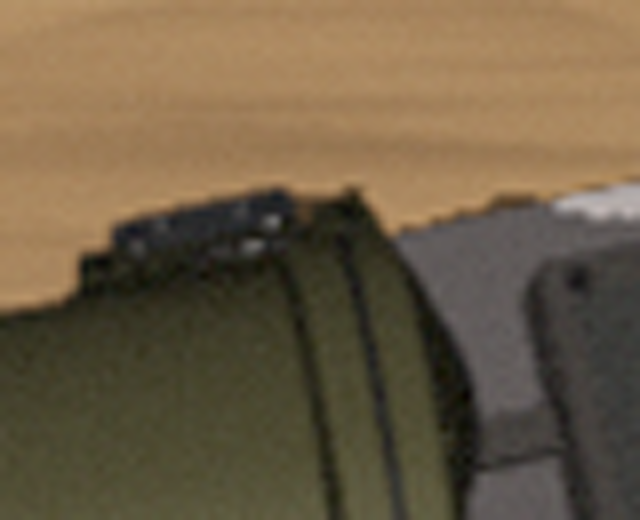

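```bash
python3 - <<'E'
from h import *
s=snap("scene")
print("now ptr base/tip expect y=19:")
for x in(60,65,70,75):
  for y in (18,22):
    print(x,y,proj(s,[*W(x,y),.025]).round(1), "init",proj(s,[*W(x,y-46),.025]).round(1))
print("plate end z=.07",proj(s,[[*W(60,-33),.07],[*W(60,-23),.07],[*W(60,-33),.022],[*W(60,-23),.022]]).round(1))
f=s["frame"][190:206,322:346].astype(int)
for i,row in enumerate(f):
    print(190+i,' '.join('%4d'%(p[0]-max(p[1],p[2])) if p[0]-max(p[1],p[2])>15 else ('G%3d'%(p[1]-max(p[0],p[2])) if p[1]-max(p[0],p[2])>15 else '   .') for p in row))
E
```

```text
now ptr base/tip expect y=19:
60 18 [[330.6 199.4]] init [[318.1 206.1]]
60 22 [[331.7 198.8]] init [[319.2 205.5]]
65 18 [[331.6 200.4]] init [[319.1 207.2]]
65 22 [[332.7 199.8]] init [[320.2 206.6]]
70 18 [[332.6 201.5]] init [[320.1 208.3]]
70 22 [[333.7 200.9]] init [[321.2 207.7]]
75 18 [[333.7 202.5]] init [[321.1 209.4]]
75 22 [[334.7 201.9]] init [[322.2 208.8]]
plate end z=.07 [[317.1 196.9]
 [320.  195.4]
 [316.7 207.5]
 [319.5 206. ]]
190    .    .    .    .    .    .    .    .    .    .    .    .    .    .    .    .    .    .    .    .    .    .    .    .
191    .    .    .    .    .    .    .    .    .    .    .    .    .    .    .    .    .    .    .    .    .    .    .    .
192    .    .    .    .    .    .    .    .    .    .    .    .    .    .    .    .    .    .    .    .    .    .    .    .
193    .    .    .    .    .    .    .    .    .    .    .    .    .    .    .    .    .    .    .    .    .    .    .    .
194    .    .    .    .    .    .    .    .    .    .    .    .    .    .    .    .    .    .    .    .    .    .    .    .
195    .    .    .    .    . 
[... 634 characters left out ...]
   22    .    .    .    .    .    . G 24 G 46 G 57 G 52 G 34    .    .    .    .
201    .    .    .    .    .    .    .    .    .    .    .    .    .    .    .    . G 27 G 50 G 55 G 33    .    .    .    .
202    .    .    .    .    .    .    .    .    .    .    .    .    .    .    .    .    . G 23 G 37 G 16    .    .    .    .
203    .    .    .    .    .    .    .    .    .    .    .    .    .    .    .    .    .    .    .    .    .    .    .    .
204    .    .    .    .    .    .    .    .    .    .    .    .    .    .    .    .    .    .    .    .    .    .    .    .
205    .    .    .    .    .    .    .    .    .    .    .    .    .    .    .    .    .    .    .    .    .    .    .    .
```

```bash
python3 - <<'E'
from h import *
s=snap("scene")
def zp(px):
    o,d=ray(s,[px]); z=s["z_map"][px[1],px[0]]; p=o+d[0]*z; return G(p)[0],round(p[2]*1000,1)
for r_ in range(194,203): print(r_,[zp((c,r_)) if s["z_map"][r_,c] else 0 for c in (329,330,331,332)])
print("marker");
for p in((337,198),(338,199),(339,200),(340,200)): print(zp(p))
print("slab",zp((345,210)),zp((336,205)),zp((350,190)))
E
```

```text
194 [(array([62.3,  8.3]), np.float64(57.8)), (array([56.1, 17.3]), np.float64(46.1)), (array([41.1, 33.9]), np.float64(21.2)), (array([45.4, 34.2]), np.float64(25.0))]
195 [(array([60.5, 10.1]), np.float64(50.5)), (array([54.6, 18.8]), np.float64(39.2)), (array([45. , 30.9]), np.float64(22.2)), (array([46.6, 33.5]), np.float64(22.1))]
196 [(array([60.2, 10.6]), np.float64(45.4)), (array([57.3, 16.8]), np.float64(38.6)), (array([47.6, 29. ]), np.float64(21.3)), (array([51., 30.]), np.float64(23.9))]
197 [(array([54. , 16.1]), np.float64(31.3)), (array([59.8, 15. ]), np.float64(37.6)), (array([60.9, 17.9]), np.float64(36.7)), (array([53.8, 28. ]), np.float64(23.3))]
198 [(array([56.8, 14. ]), np.float64(30.8)), (array([60.2, 15. ]), np.float64(33.4)), (array([62.7, 16.8]), np.float64(34.6)), (array([54.6, 27.6]), np.float64(19.6))]
199 [(array([53.3, 17.2]), np.float64(20.7)), (array([60.2, 15.3]), np.float64(28.6)), (array([63.8, 16.1]), np.float64(31.6)), (array([59.9, 23.3]), np.float64(23.0))]
200 [(array([58. , 13.5]), np.float64(23.1)), (array([59.7, 16. ]), np.float64(23.0)), (array([65.7, 14.8]), np.float64(29.7)), (array([61.4, 22.4]), np.float64(20.4))]
201 [(array([62.6, 10. ]), np.float64(25.3)), (array([61.7, 14.6]), np.float64(21.2)), (array([64.5, 16.2]), np.float64(23.0)), (array([66.1, 18.7]), np.float64(22.8))]
202 [(array([64.5,  8.6]), np.float64(23.5)), (array([65.1, 12.1]), np.float64(21.7)), (array([69.3, 12.3]), np.float64(25.7)), (array([67.6, 17.7]), np.float64(20.3))]
marker
(array([73.3, 31. ]), np.float64(35.5))
(array([ 606.5, -446.6]), np.float64(865.4))
(array([79.4, 34.3]), np.float64(30.0))
(array([83.1, 34.9]), np.float64(33.2))
slab (array([103.4,  40.7]), np.float64(2.6)) (array([86.1, 18.3]), np.float64(24.3)) (array([61.4, 91.7]), np.float64(21.6))
```

Call:
{"op": "move_arm", "data": {"motion": [[6, 0, 0, 0, 0, 0, 0], [12, 0, 0, 0, 0, 0, 0], [17, 0, 0, 0, 0, 0, 0], [18, 0, 0, 0, 0, 0, 0], [18, 0, 0, 0, 0, 0, 0]]}}

```text
clock: 6.35
tool_pos: [0.5055, 0.0518, 0.0359]
eef_rot: [0.628, 0.778, 0.0, -0.0]
contact_force: [1.0, -2.7, 2.0]
opening: 1.0
finger_force: 1.7
```

```bash
cat > n.py <<'E'
from h import *
print(r.get_state()["tool_pos"],G(r.get_state()["tool_pos"]),r.get_state()["contact_force"])
fs=[];zs=[]
for i in range(4):
    s=snap("scene"); fs.append(s["frame"].astype(float)); zs.append(s["z_map"])
f=np.mean(fs,0); zm=np.median(zs,0)
red=f[:,:,0]-f[:,:,1:].max(2); gr=f[:,:,1]-np.maximum(f[:,:,0],f[:,:,2])
def cen(w,t):
    w=np.where(w>t,w,0); w[:188]=0;w[208:]=0;w[:,:325]=0;w[:,348:]=0
    y,x=np.nonzero(w); v=w[y,x]; return np.array([(x*v).sum(),(y*v).sum()])/v.sum(),len(v)
cr,n=cen(red,15);cg,n2=cen(gr,15); print("red",cr,n,"green",cg,n2)
for z in(.025,.03,.034,.038): print(z,"red",G(onz(s,cr,z)))
print("green",G(onz(s,cg,.028)))
o,d=ray(s,[[c,rr] for rr in range(190,206) for c in range(326,346)])
for rr in range(190,206):
    print(rr,' '.join('%4d'%red[rr,c] if red[rr,c]>15 else('G%3d'%gr[rr,c] if gr[rr,c]>15 else '  . ') for c in range(326,346)))
for y,x in zip(*np.nonzero(red[190:206,326:346]>30)):
    px=[x+326,y+190]; o,d=ray(s,[px]); p=o+d[0]*zm[px[1],px[0]]; print(px,G(p)[0],round(p[2]*1000,1))
save(dict(frame=f.astype(np.uint8)),"scene5.png",(310,175,360,212),14)
E
python3 n.py
```

```text
[0.50545913 0.05181884 0.03586164] [[ 4.3 17. ]] [ 0.99745199 -2.67595842  2.02362172]
red [337.88410489 198.43056005] 22 green [338.55456889 199.45201948] 24
0.025 red [[69.5 38.1]]
0.03 red [[72.6 35.3]]
0.034 red [[75.2 33. ]]
0.038 red [[77.8 30.6]]
green [[75.7 35.6]]
190   .    .    .    .    .    .    .    .    .    .    .    .    .    .    .    .    .    .    .    . 
191   .    .    .    .    .    .    .    .    .    .    .    .    .    .    .    .    .    .    .    . 
192   .    .    .    .    .    .    .    .    .    .    .    .    .    .    .    .    .    .    .    . 
193   .    .    .    .    .    .    .    .    20   16   .    .    .    .    .    .    .    .    .    . 
194   .    .    .    .    .    .    .    23   66   59   22   .    .    .    .    .    .    .    .    . 
195   .    .    .    .    .    .    .    .    68   73   22   .    .    .    .    .    .    .    .    . 
196   .    .    .    .    .    .    .    .    50   56   .    .    .    .    .    .    .    .    .    . 
197   .    .    .    .    .    .    .    .    27   32 G 20 G 37 G 28   .    .    .    .    .    . 
[... 473 characters left out ...]
.    .    .    .  G 25 G 34 G 17   .    .    .    . 
203   .    .    .    .    .    .    .    .    .    .    .    .    .    .    .    .    .    .    .    . 
204   .    .    .    .    .    .    .    .    .    .    .    .    .    .    .    .    .    .    .    . 
205   .    .    .    .    .    .    .    .    .    .    .    .    .    .    .    .    .    .    .    . 
[np.int64(334), np.int64(194)] [61.  28.6] 43.4
[np.int64(335), np.int64(194)] [59.1 34.2] 38.0
[np.int64(334), np.int64(195)] [57.  32.4] 32.6
[np.int64(335), np.int64(195)] [61.5 32.5] 36.8
[np.int64(334), np.int64(196)] [57.1 32.7] 27.9
[np.int64(335), np.int64(196)] [62.5 31.9] 33.6
[np.int64(335), np.int64(197)] [62.5 32.3] 28.8
```

View pics/scene5.png

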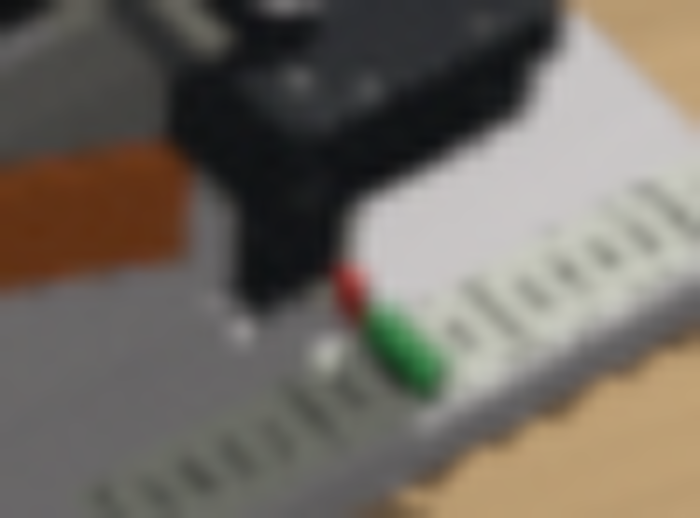

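The picture shows the red pointer at (350,290) running straight into the green marker at (405,350), so it is nearly level. The first, unobstructed top picture should give the exact travel.

```bash
python3 - <<'E'
from h import *
st=snap("top"); ss=snap("scene")
def load(n): return cv2.imread("pics/"+n)[:,:,::-1].astype(float)
def cen(f,ch,box,t):
    w=f[:,:,ch]-np.max(np.delete(f,ch,2),2); m=np.zeros_like(w); a,b,c,d=box; m[b:d,a:c]=1
    w=np.where((w>t)*(m>0),w,0); y,x=np.nonzero(w);v=w[y,x]; return np.array([(x*v).sum(),(y*v).sum()])/v.sum()
t=load("top0.png")
for th in(10,20,35):
    rr=cen(t,0,(311,195,320,205),th); gg=cen(t,1,(290,194,301,206),th)
    print(th,"red",rr,G(onz(st,rr,.03)),"green",gg,G(onz(st,gg,.028)))
w=t[:,:,0]-t[:,:,1:].max(2); print(w[195:207,311:322].astype(int))
s0=load("scene0.png")
w=s0[:,:,0]-s0[:,:,1:].max(2); print(w[189:211,313:325].astype(int))
print("scene init red low",cen(s0,0,(314,199,324,210),20),G(onz(ss,cen(s0,0,(314,200,324,210),20),.032)))
E
```

```text
10 red [315.96341463 200.86890244] [[ 62.9 -27.7]] green [295.57629256 200.1147541 ] [[79.5 35.5]]
20 red [315.97754011 200.81497326] [[ 63.1 -27.8]] green [295.57554945 200.13736264] [[79.5 35.5]]
35 red [316.00242718 200.71237864] [[ 63.4 -27.9]] green [295.67935578 200.21669107] [[79.1 35.3]]
[[  3   5   5   6   3   4   3   5   5   7   9]
 [  5   4   4   3   2   2   5   3   3   5   7]
 [  6   3   3   2   7  10   2   3   5   4   6]
 [  3   4   2  14  58  37   0   3   3   4   8]
 [  3   3   1  10  60  75   4   4   1   5   7]
 [  4   4   2   6  71 103  32   0   5   6   6]
 [  8   7   7   4  31  89  40   4   5   5   6]
 [  6   6   4   2  24  83  55   3   2   6   9]
 [  6   6   6   5  19  57  48   1   3   4   6]
 [  8   7   5   5   3  24  48  16   3   3   7]
 [  5   5   5   6   0   2  10   7   6   5   6]
 [  7   6   7   6   6   1   0   1   3   5   8]]
[[ 3  3  4  4  3  3  2  3  3  3  3  3]
 [ 3  4  5  6  5  3  3  3  3  4  3  3]
 [ 3  8 24 36 16  5  2  3  2  3  3  3]
 [ 2  9 34 69 48 18  5  3  3  4  3  3]
 [ 1  4 15 36 74 49 16  5  3  3  3  4]
 [ 3  2  6 16 59 77 40  8  4  4  3  3]
 [ 1  2  2  6 19 62 64 27  5  2  3  3]
 [ 2  2  2  2  5 23 41 22  5  3  3  3]
 [ 1  2  2  2  1  4  8  6  3  3  4  3]
 [ 0  2  2  1  0  1  3  3  3  3  3  3]
 [ 2  2  1  2  1  2  3  3  3  2  3  3]
 [ 1  2  1  1  2  3  3  3  4  3  3  2]
 [ 0  1  1  1  2  6  5  2  4  3  2  2]
 [ 1  2  1  0 12 35 25  7  3  2  3  3]
 [ 1  1 -1  3 26 77 62 23  5  3  3  3]
 [ 1  1  0  4 19 73 69 24  4  3  3  2]
 [ 1  1  3  2 11 45 47 17  4  2  1  0]
 [ 0  1  1  2  5 18 28 12  1  0 -1 -1]
 [ 2  1  1  1  3  4  5  3 -1 -2 -2 -1]
 [ 3  2  1  2  1 -1 -2  0 -1 -2 -2 -2]
 [ 4  2  1  1 -1 -1 -2 -2 -2 -2 -2 -2]
 [ 3  2  1 -1 -1 -2 -2 -1 -2 -3 -1 -2]]
scene init red low [318.55992509 203.70037453] [[ 57.8 -25.1]]
```

```bash
python3 - <<'E'
from h import *
s=snap("scene")
P=[[*W(79+a,35.5+b),c] for a in(-11,11) for b in(-4,4) for c in(.02,.03)]
q=proj(s,P).astype(np.float32); M=cv2.moments(cv2.convexHull(q)); c=np.array([M["m10"],M["m01"]])/M["m00"]
obs=np.array([338.55,199.45]); b=obs-c; print("box centroid",c,"bias",b)
red=np.array([334.56,194.97])-b; redp=np.array([330.21,197.58])-b
for z in(.025,.029,.033,.037): print(z,"now",G(onz(s,red,z)),"push",G(onz(s,redp,z)), "init",G(onz(s,np.array([318.56,203.70])-b,z)))
E
```

```text
box centroid [339.15372214 200.82518505] bias [-0.60372214 -1.37518505]
0.025 now [[58.3 36.4]] push [[59.1 19.4]] init [[ 58.5 -23.2]]
0.029 now [[60.9 34.1]] push [[61.7 17.2]] init [[ 61.1 -25.2]]
0.033 now [[63.5 31.8]] push [[64.3 15. ]] init [[ 63.7 -27.3]]
0.037 now [[66.1 29.5]] push [[66.9 12.8]] init [[ 66.3 -29.3]]
```

Call:
{"op": "move_arm", "data": {"motion": [[2, 0, 0, 0, 0, 0, 0], [3.5, 0, 0, 0, 0, 0, 0], [3.5, 0, 0, 0, 0, 0, 0], [3.5, 0, 0, 0, 0, 0, 0]]}}

```text
clock: 7.2
tool_pos: [0.5048, 0.0552, 0.0358]
eef_rot: [0.628, 0.778, 0.0, -0.0]
contact_force: [0.8, -3.7, 1.9]
opening: 1.001
finger_force: 1.8
```

```bash
python3 - <<'E'
from h import *
fs=[];zs=[]
for i in range(6):
    s=snap("scene"); fs.append(s["frame"].astype(float)); zs.append(s["z_map"])
st=r.get_state();print(st["clock"],st["tool_pos"],G(st["tool_pos"]),st["contact_force"])
f=np.mean(fs,0); Z=np.array(zs)
red=f[:,:,0]-f[:,:,1:].max(2)
w=np.where(red>15,red,0); w[:189]=0;w[201:]=0;w[:,:331]=0;w[:,341:]=0
y,x=np.nonzero(w);v=w[y,x]; c=np.array([(x*v).sum(),(y*v).sum()])/v.sum(); print(c); print(red[190:201,331:341].astype(int))
b=np.array([-.604,-1.375])
for z in(.029,.033): print(z,G(onz(s,c-b,z)))
for yy,xx in zip(y,x):
    if w[yy,xx]>45:
        zz=Z[:,yy,xx]; zz=np.median(zz[zz>0]); o,d=ray(s,[[xx,yy]]); p=o+d[0]*zz; print(xx,yy,G(p)[0],round(p[2]*1000,1))
gr=f[:,:,1]-np.maximum(f[:,:,0],f[:,:,2]); print("green")
for yy,xx in zip(*np.nonzero(gr[190:206,330:346]>40)):
    yy+=190;xx+=330; zz=Z[:,yy,xx]; zz=np.median(zz[zz>0]); o,d=ray(s,[[xx,yy]]); p=o+d[0]*zz; print(xx,yy,G(p)[0],round(p[2]*1000,1))
E
```

```text
7.5 [0.50474062 0.05509839 0.03580842] [[ 4.3 20.3]] [ 1.04962016 -3.2294366   2.34189372]
[335.53163686 194.39477304]
[[ -4  -3  -4  -2   0   2   3   2   3   3]
 [ -3  -2  -3  -2   0   2   3   3   3   2]
 [ -3  -3  -3   0   6   6   3   3   3   2]
 [ -3  -4  -2  16  40  29   7   3   3   3]
 [ -5  -2   1  20  70  66  27   5   2   3]
 [ -1   0   2  14  60  65  24   3   2   2]
 [  0   2   1   9  34  29  -4  -8   0   0]
 [  1   1   1   4   3 -13 -33 -30 -10  -2]
 [  1   1   1   0  -4 -26 -44 -46 -30 -12]
 [  1   1   0   0  -3 -17 -38 -46 -46 -31]
 [  1   0   0  -1  -2  -7 -24 -40 -46 -47]]
0.029 [[60.7 37.9]]
0.033 [[63.3 35.6]]
335 194 [56.9 36.1] 34.7
336 194 [61.2 36.3] 38.6
335 195 [58.1 35.4] 31.7
336 195 [62.9 35.1] 36.5
green
340 200 [83.3 34.7] 33.5
```

Pointer reads about 35.6 and the marker 35.5, with the tool force stable. I'm closing the fingers on the bar and lever.

Call:
{"op": "move_arm", "data": {"motion": [[0, 0, 0, 0, 0, 0, 0.6], [0, 0, 0, 0, 0, 0, 0.8], [0, 0, 0, 0, 0, 0, 1], [0, 0, 0, 0, 0, 0, 1], [0, 0, 0, 0, 0, 0, 1]], "newtons": 20}}

```text
clock: 8.12
tool_pos: [0.5069, 0.0555, 0.0361]
eef_rot: [0.628, 0.778, 0.002, 0.001]
contact_force: [6.5, -3.2, -0.8]
opening: 0.455
finger_force: 3.2
```

Call:
{"op": "move_arm", "data": {"motion": [[0, 0, 0, 0, 0, 0, 1], [0, 0, 0, 0, 0, 0, 1], [0, 0, 0, 0, 0, 0, 1], [0, 0, 0, 0, 0, 0, 1]]}}

```text
clock: 8.62
tool_pos: [0.5014, 0.0541, 0.0358]
eef_rot: [0.628, 0.778, -0.003, -0.002]
contact_force: [-1.7, -3.7, 5.3]
opening: 0.284
finger_force: 21.8
```

```bash
cat > k.py <<'E'
from h import *
fs=[]
for i in range(6):
    s=snap("scene"); fs.append(s["frame"].astype(float))
st=r.get_state();print(st["clock"],st["tool_pos"],G(st["tool_pos"]),st["contact_force"],"open mm",st["opening"]*88,st["finger_force"],st["moment"])
f=np.mean(fs,0)
red=f[:,:,0]-f[:,:,1:].max(2)
w=np.where(red>15,red,0); w[:187]=0;w[201:]=0;w[:,:331]=0;w[:,343:]=0
y,x=np.nonzero(w);v=w[y,x]; c=np.array([(x*v).sum(),(y*v).sum()])/v.sum(); print(c); print(red[186:201,331:343].astype(int))
print(G(onz(s,c-np.array([-.604,-1.375]),.033)))
save(dict(frame=f.astype(np.uint8)),"scene6.png",(300,160,360,212),11)
E
python3 k.py
```

```text
8.925 [0.50137799 0.05408673 0.03583424] [[ 0.8 20.1]] [-1.75152216 -4.37918195  6.78577624] open mm 25.247317604423277 21.817711552494075 [-0.8231803   0.49471845 -0.05069437]
[335.64442531 194.52260009]
[[ -3  -4  -3  -3  -2  -3  -3   0   1   2   2   3]
 [ -2  -3  -2  -3  -2   0   1   1   3   3   3   3]
 [ -2  -2  -3   0   0   2   2   2   2   2   3   2]
 [ -3  -2  -1   0   1   2   2   2   2   2   3   2]
 [  0   0   0   1   1   2   3   2   2   3   3   2]
 [  0   1   1   1   1   2   2   3   3   3   3   3]
 [  1   1   1   2   5   5   3   3   3   2   3   2]
 [  1   1   1   8  31  24   6   3   2   2   2   3]
 [  1   1   2  13  58  55  21   4   2   3   3   2]
 [  1   1   2  13  57  57  21   3   2   2   2   0]
 [  1   1   2   9  34  26  -4  -8   0   0   0  -1]
 [  1   1   2   3   1 -29 -49 -32 -11  -2  -1  -1]
 [  1   1   1   0  -5 -42 -69 -59 -33 -11  -3  -1]
 [  1   1   0  -1  -3 -22 -59 -70 -61 -33 -13  -4]
 [  1   0  -1  -1  -2  -5 -27 -61 -74 -61 -33 -12]]
[[63.9 35.6]]
```

View pics/scene6.png

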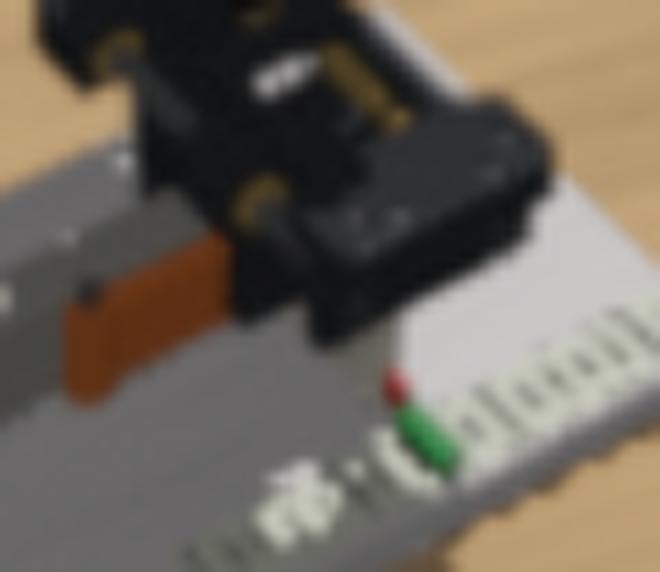

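The picture shows the orange lever flat along the bar, gripped (25 mm opening), and the red pointer at (397,388) still leading into the marker. I'll do one hold to confirm it is steady.

Call:
{"op": "move_arm", "data": {"motion": [[0, -1, 0, 0, 0, 0, 1], [0, -2, 0, 0, 0, 0, 1], [0, -2, 0, 0, 0, 0, 1], [0, -2, 0, 0, 0, 0, 1], [0, -2, 0, 0, 0, 0, 1]], "newtons": 25}}

```text
clock: 9.55
tool_pos: [0.5013, 0.0541, 0.0358]
eef_rot: [0.628, 0.778, -0.001, -0.001]
contact_force: [-1.4, -4.1, 5.8]
opening: 0.286
finger_force: 27.0
```

```bash
python3 k.py | grep -v '^ *\[ *\[\? *-\?[0-9]* .* .* .* .* .* .* .*\]$'
```

```text
9.85 [0.50128285 0.05409382 0.03586083] [[ 0.7 20.1]] [-1.22065669 -3.69757464  5.68725912] open mm 24.904008698186587 27.031709081631945 [-0.86482816  0.43838905  0.0264245 ]
[335.64374731 194.52127202]
[[63.9 35.6]]
```

Steady: pointer level with the marker, lever shut, grip held. Handing in.

```bash
python3 -c "
from h import *
print(finish_job())"
```

```text
the job is handed in; nothing more can be done
None
```

I pressed the stop button fully down and released it, pushed the leg out to the green marker, squeezed the cam lever flat, and handed the job in still holding it; by camera the pointer was level to about 1–2 mm, and the hand-in returned no verdict.

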